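# Open the gas cabinet door and shut the tagged core-gassing valve

### The job

The core plates are about to be changed, so the gas to this station must be off. Push the grey steel door on top of the low valve cabinet aside until it is fully open, then push the lever handle of the tagged valve (the one with a round disc on its hub) clockwise until it is fully shut, square across its pipe. Leave the door open, and leave the other valve and the things on the bench as they are.

Things in the scene. Friction and masses are not known exactly. Their poses are not given: they have to be found in the camera images.
- cabinet: Low grey steel gas valve cabinet fixed on the bench, 260 (x) x 590 (y) x 130 mm high; origin at the centre of its underside; at yaw 0 its x points away from the robot, y to the left. Opening in its top: x -100 to 100, y -275 to -15 mm; the rest is closed. Two steel guide channels along y at x = +-115 mm, 14 mm wide, stand 154.5 mm high. A pipe and a gauge are on its far side.
- door (a joint): Slide of the door along the cabinet's +y (to the left), m: 0 = shut over the opening, 0.27 = fully open against its stop, over the closed half of the top. It starts at 0 to 0.04, resists with about 4 N and stays where it is left. The door is a grey steel pan 230 (x) x 280 (y) x 20 mm, its top 151 mm above the bench.
- door_pull (a point): Centre of the mouth of the recessed cup pull in the door's top, near the door's right end, 151 mm above the bench; moves with the door. The cup is 90 mm along the cabinet's x, 54 mm along y and 16 mm deep, with upright walls, for shut fingertips. Axes as the cabinet's.
- tagged_handle (a joint): Angle of the tagged valve's lever, rad: 0 = open (lever in line with its pipe, pointing along the cabinet's -x, to the robot), growing clockwise seen from above to 1.571 = fully shut at its stop (pointing along the cabinet's +y). It starts at 0 to 0.35, turns stiffly (about 0.3 N m) and stays where it is left.
- tagged_stem (a point): Point on the upright turning axis of the tagged valve, 116 mm above the bench; axes as the cabinet's. This valve has a flat aluminium disc, 44 mm across, on its hub. The two stems stand at x = 40, y = -220 and -110 mm in the cabinet's frame; either may be the tagged one. Valve bodies and pipes below the levers reach up to 100 mm within 10 mm of the axis, 86 mm elsewhere.
- tagged_grip (a point): Centre of the black sleeve on the tagged valve's lever, 55 mm from the stem axis, 116 mm above the bench (14 mm below the cabinet's top). The sleeve is 46 mm long (32 to 78 mm from the axis), 18 mm wide, 12 mm thick; the point's -x points outward along the lever.
- plain_handle (a joint): Angle of the other, plain valve's lever, same shape, size and sense as the tagged one but without the disc; starts between 0 and 0.35 and is to stay as it is.
- plain_grip (a point): Centre of the black sleeve on the plain valve's lever, 55 mm from its stem axis, 116 mm above the bench; the point's -x points outward along the lever.
- plate0_mid (a point): Centre of a loose aluminium core plate, 140 x 12 x 110 mm, standing upright in the right slot of a fixed slotted steel rack (150 x 124 x 60 mm) on the bench left of the cabinet.
- plate1_mid (a point): Centre of the like plate in the rack's middle slot.
- plate2_mid (a point): Centre of the like plate in the rack's left slot.
- rammer_mid (a point): Centre of a loose brass rammer head, a 60 mm disc with a 28 mm neck, 62 mm high, standing on the bench right of the cabinet.
- lifting_pin_mid (a point): Centre of a loose bronze lifting pin with an eye on top, foot 34 mm across, 91 mm high, standing on the bench right of the cabinet.
- core_print_mid (a point): Centre of a loose cream ceramic core print, a stepped cone 52 mm across, 52 mm high, standing on the bench right of the cabinet.

How it is judged:
By the outcome, as a careful person would: the job done as asked, in the order asked, and still so for the second after the job is handed in, with the robot touching nothing.
It also fails if it takes over 51 s, if anything falls off the work surface, if the arm or the gripper's body presses on something with over 40 N, if the wrist force passes 120 N, or if a joint passes its speed limit or range.

### The arm

A 6-joint arm with a two-finger parallel gripper is mounted at the origin on the work surface. World frame = base frame: x ahead of the robot, y to its left, z up, the work surface at z = 0. Lengths are in m, angles in rad, forces in N, time in s.
With the tool pointing down it reaches from about 0.35 to 0.975 m from the base axis. Payload 4.9 kg.
Tool frame: the origin (TCP) lies between the finger pads; the fingertips stand tips_ahead ahead of it and the grasp point (between the pads) lies 11 mm behind it (tips_ahead is the distance from the TCP to the fingertips, in m); z points along the fingers, y is the line along which they close (so a half turn about z gives the same grasp; the last joint's range is limited). The gripper opens to 85 mm and grips with 20 to 120 N. Pads are 22 mm wide; open, the fingers measure 114 mm over their backs; the gripper's body (76 mm by 85 mm) begins 54 mm behind the grasp point. The pads swing forward as they close: fully open they stand 13 mm farther back than shut.
Start: joints at [1.124, 0.053, 1.613, -0, 1.476, -0.119], TCP at [0.201, 0.592, 0.219] pointing down, gripper open.
Joint ranges: [-3.01, 3.01], [-1.01, 2.22], [0.06, 2.58], [-1.02, 4.17], [0.09, 2.62], [-3.14, 3.14]. Speed limits (rad/s): [2.57, 2.57, 3.14, 3.14, 3.14, 3.14].

### API

Orientations are given as a unit quaternion [w, x, y, z].
In Python, from workcell import * gives the robot as it stands. Calls block until the motion is done:
- goto(position, orientation): joint-space move of the TCP to a pose.
- servo_line(position, frame=None, v=0.15): straight line of the TCP; frame=None keeps the orientation; v is the mean speed in m/s.
- set_joints(angles): joint-space move.
- let_go() and gripper_close(): open the fingers fully, or close them until they stop; the grip force is fixed at half the most.
- hold(seconds).
- inverse_kinematics(position, orientation): joint angles nearest the present ones, or None.
- capture(name): name is "scene" or "top" or "wrist"; returns a dict with "img" (384x512x3 uint8, red, green, blue), "fx", "fy", "cx", "cy" (pixels), "k1" (the pictures are not rectified: a ray, as slopes to the right and down, at radius r is drawn at 1 + k1 r^2 times it, then the intrinsics apply), "world_from_camera" (4x4, takes a point from camera to world coordinates). Camera axes: x right, y down, z forward; pixel columns grow to the right and rows downward; lengths in m; the calibration is good to about 2 mm. A picture is of the moment at which its call begins. There is no depth.
A pose or a line that the arm cannot do raises IKError and nothing moves.
- hand_in(): hands the job in; it is judged then, once.
Readings, each from a call of its own:
- read_clock(): time.
- read_joint_positions(): joint angles.
- read_joint_vel(): joint speeds.
- read_tau(): joint torques, N m.
- read_position(): TCP position.
- read_orientation(): TCP orientation.
- read_wrist_force(): force on the tool from outside, world axes, zero at the start.
- read_moment(): the same for the moment, N m.
- read_opening(): finger opening in m.
- read_gripper_force(): force on a finger pad.
Only numpy, scipy, OpenCV 4.12 (cv2) and the standard library are available. Lean on these libraries where they do the work, as an engineer would, in place of code of your own. Each camera call takes 0.05 s, during which the arm holds its last target. There are 200 camera calls.

## Working session

There is one attempt and no reset: what is moved stays moved. The work goes in short steps, each a Python script; the robot and the scene stay as the last script left them, time stands still between calls to the robot, and variables do not carry over. Pictures are saved under pics/ and viewed, at most 10 in all, crops included, and the job is handed in when it is done.

```bash
mkdir -p pics; ls
python3 - <<'E'
from workcell import *
import cv2,numpy as np
for n in ("scene","top"):
    c=capture(n); cv2.imwrite(f"pics/{n}0.png",c["img"][:,:,::-1])
    np.savez(f"{n}0.npz",**c)
    print(n,c["fx"],c["fy"],c["cx"],c["cy"],c["k1"],c["world_from_camera"].round(3).tolist() if hasattr(c["world_from_camera"],'round') else c["world_from_camera"])
print(read_clock(),read_position(),read_orientation(),read_opening())
try: print(tips_ahead)
except Exception as e: print(e)
E
```

```text
pics
scene 447.6833723637928 447.6833723637928 260.364662174703 198.5345505737971 0.035512052305173625 [[0.848, 0.366, -0.382, 1.165], [0.529, -0.569, 0.629, -0.946], [0.013, -0.736, -0.677, 1.257], [0.0, 0.0, 0.0, 1.0]]
top 463.3464685360125 463.3464685360125 255.1348970540034 187.48583416307576 -0.0152053474091275 [[0.006, -0.982, 0.187, 0.219], [-1.0, -0.004, 0.011, 0.064], [-0.01, -0.187, -0.982, 1.87], [0.0, 0.0, 0.0, 1.0]]
0.1 [0.20094414 0.59120527 0.2174818 ] [-2.61546101e-04  1.63155084e-01  9.86600011e-01 -8.75968224e-04] 0.085119313834381
0.008
```

View pics/scene0.png

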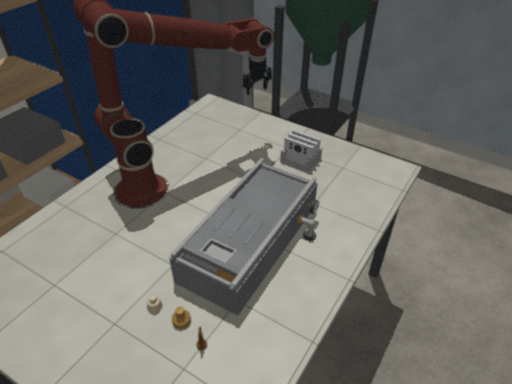

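View pics/top0.png

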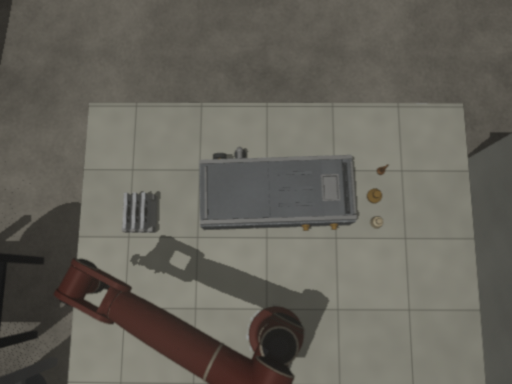

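The scene view shows the cabinet in mid-bench, rack to its left and loose items to its right. In the top view the cabinet spans about cols 200–357 and rows 155–228, with the cup near (332,187). I'll enlarge that and set up the helpers.

```bash
cat > h.py <<'E'
import cv2, numpy as np
from scipy.spatial.transform import Rotation as R
def ray(c,u,v):
    d=np.array([(u-c["cx"])/c["fx"],(v-c["cy"])/c["fy"]]); s=d.copy()
    for _ in range(10): s=d/(1+c["k1"]*(s@s))
    T=np.asarray(c["world_from_camera"]); return T[:3,3],T[:3,:3]@np.array([*s,1])
def onz(c,u,v,z):
    o,d=ray(c,u,v); return o+d*(z-o[2])/d[2]
def pix(c,P):
    T=np.asarray(c["world_from_camera"]); q=T[:3,:3].T@(np.asarray(P)-T[:3,3]); s=q[:2]/q[2]; s=s*(1+c["k1"]*(s@s))
    return s[0]*c["fx"]+c["cx"], s[1]*c["fy"]+c["cy"]
def down(yaw_y):
    """tool down, tool y axis along world heading yaw_y"""
    y=np.array([np.cos(yaw_y),np.sin(yaw_y),0]); z=np.array([0,0,-1.]); x=np.cross(y,z)
    q=R.from_matrix(np.c_[x,y,z]).as_quat(); return [q[3],q[0],q[1],q[2]]
E
python3 - <<'E'
from h import *
c=dict(np.load("top0.npz"))
im=c["img"][140:240,190:400,::-1]
im=cv2.convertScaleAbs(cv2.resize(im,None,fx=3.8,fy=3.8,interpolation=cv2.INTER_CUBIC),alpha=1.6)
cv2.imwrite("pics/top0c.png",im)
for n,u,v in [("nl",200,227),("nr",357,220),("fl",201,160),("fr",354,156),("cup",331,187)]: print(n,onz(c,u,v,.1545).round(4))
E
```

```text
nl [0.3955 0.2873 0.1545]
nr [ 0.4243 -0.2956  0.1545]
fl [0.6517 0.2906 0.1545]
fr [ 0.6694 -0.2929  0.1545]
cup [ 0.5487 -0.2022  0.1545]
```

View pics/top0c.png

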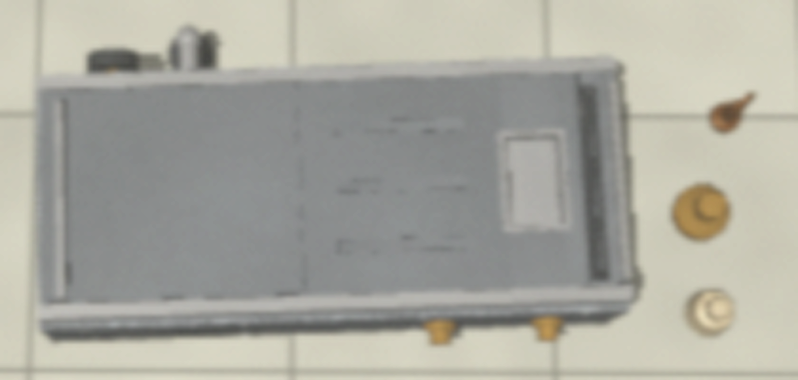

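The enlarged view shows channel corners at about (40,76), (618,58), (38,305), (636,290) and the cup centre at (533,181). Next I'll shut the fingers and move above the cup for a close wrist view.

Run:
```python
from workcell import *
from h import *
c=dict(np.load("top0.npz"))
f=lambda x,y,z:onz(c,190+(x+.5)/3.8-.5,140+(y+.5)/3.8-.5,z)
fl,fr,nl,nr=[f(*p,.1545)[:2] for p in [(40,76),(618,58),(38,305),(636,288)]]
print(fl,fr,nl,nr,"yaw",[np.arctan2(*( (a-b)*[-1,1])) for a,b in((fl,fr),(nl,nr))])
cup=np.mean([f(*p,.151) for p in [(498,131),(562,130),(570,229),(504,232)]],0); print("cup",cup)
gripper_close()
servo_line([0.20,0.59,0.36],v=0.3)
goto([cup[0]-.03,cup[1]+.03,0.40],down(0.03))
w=capture("wrist"); np.savez("w1.npz",**w)
print(read_clock(),read_position(),read_opening(),read_wrist_force(),np.asarray(w["world_from_camera"]).round(3).tolist(),w["fx"],w["k1"])
cv2.imwrite("pics/w1.png",w["img"][:,:,::-1])
```

```text
[0.65317702 0.29390364] [ 0.67371475 -0.28640119] [0.42205165 0.28939413] [ 0.44139465 -0.29623596] yaw [np.float64(0.03537650651337482), np.float64(0.033017387055352336)]
cup [ 0.54912339 -0.19908434  0.151     ]
4.4417 [ 0.51934809 -0.16845971  0.39996705] 6.271587071072325e-05 [ 0.71971918 -0.13159148  0.19978331] [[0.999, 0.03, 0.009, 0.517], [0.032, -0.96, -0.279, -0.097], [0.0, 0.279, -0.96, 0.555], [0.0, 0.0, 0.0, 1.0]] 304.17015719071935 -0.0015653589800669078
```

View pics/w1.png

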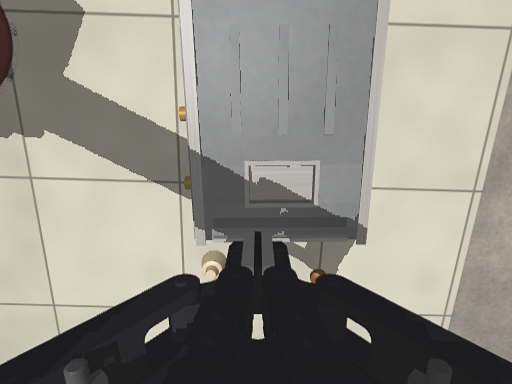

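The wrist view shows the cup mouth from about (246,161) to (319,206), and channel ends near (197,243) and (366,243).

Run:
```python
from h import *
c=dict(np.load("w1.npz"))
cup=np.array([onz(c,*p,.151) for p in [(246,161),(319,161),(318,206),(248,206)]]); print(cup.round(4),cup.mean(0))
n=[onz(c,*p,.1545)[:2] for p in [(180,2),(196,243)]]; f=[onz(c,*p,.1545)[:2] for p in [(388,2),(366,243)]]
print(n,f)
for a,b in (n,f): print("yaw",np.arctan2(-(a-b)[0],(a-b)[1]))
```

```text
[[ 0.5035 -0.1706  0.151 ]
 [ 0.6015 -0.1675  0.151 ]
 [ 0.6057 -0.2311  0.151 ]
 [ 0.5077 -0.2342  0.151 ]] [ 0.55459113 -0.20084167  0.151     ]
[array([0.42318168, 0.01400513]), array([ 0.43424496, -0.29151462])] [array([0.66438811, 0.02169868]), array([ 0.67888808, -0.28380192])]
yaw 0.036195504886445934
yaw 0.04742739770692534
```

Run:
```python
from workcell import *
from h import *
yaw=0.036; ey=np.array([-np.sin(yaw),np.cos(yaw),0]); q=down(yaw)
p=np.array([.554,-.200,.175]); goto(p,q)
f0=np.array(read_wrist_force())
for z in (.160,.154,.149):
    servo_line([p[0],p[1],z],v=.06); f=np.array(read_wrist_force())-f0; print(z,f.round(1))
    if abs(f[2])>8: raise SystemExit("touch")
p[2]=.149
servo_line(p+ey*.05,v=.08); print((np.array(read_wrist_force())-f0).round(1))
servo_line(p+ey*.21,v=.1); print((np.array(read_wrist_force())-f0).round(1))
s=.21
while s<.31:
    s+=.007; servo_line(p+ey*s,v=.06); f=np.array(read_wrist_force())-f0; print(round(s,3),f.round(1),(np.array(read_position())-p)@ey)
    if f@ey<-18: break
print(read_clock())
```

```text
0.16 [-0.  -1.2 -0. ]
0.154 [ 0.8 -0.4 -1.5]
0.149 [ 0.  -0.2  0. ]
[ 0.4 -0.4 -0.2]
[ 0.4  0.2 -0.4]
0.217 [ 0.1 -0.6 -0.4] 0.21716605083899837
0.224 [-0.4 -0.6 -0.6] 0.22434830060532915
0.231 [-0.1  0.9 -1. ] 0.23136711303129656
0.238 [-0.6 -0.6 -0.7] 0.238318495623618
0.245 [-0.4 -0.2 -1.6] 0.2453174624716269
0.252 [-0.  -0.8 -0.7] 0.2523386569501929
0.259 [-0.5  1.6 -0.5] 0.2593299719606843
0.266 [-0.2  0.1 -0.3] 0.26635009937094345
0.273 [ 0.3  0.4 -0.4] 0.2733048820594858
0.28 [-0.1 -0.2 -0.1] 0.28033053083720805
0.287 [-0.4  1.  -1.2] 0.28733184530962474
0.294 [ 0.4  0.1 -0.1] 0.2943140585009586
0.301 [-0.9 -0.9 -1.8] 0.30134211696383906
0.308 [ 0.   1.2 -0.5] 0.30833951347230937
0.315 [ 0.1 -0.1 -1.5] 0.315296800088052
12.7833
```

Run:
```python
from workcell import *
from h import *
for n in ("scene","wrist"):
    c=capture(n); np.savez(n+"2.npz",**c); globals()[n]=c["img"]
cv2.imwrite("pics/2.png",np.hstack([cv2.resize(scene[130:320,150:350],(399,380)),cv2.resize(wrist,(400,300)).copy() if 0 else cv2.resize(wrist[:,:],(400,380))])[:,:,::-1])
print(read_position(),read_opening())
```

```text
[0.5426503  0.11485057 0.14899417] 7.544658662787451e-05
```

View pics/2.png

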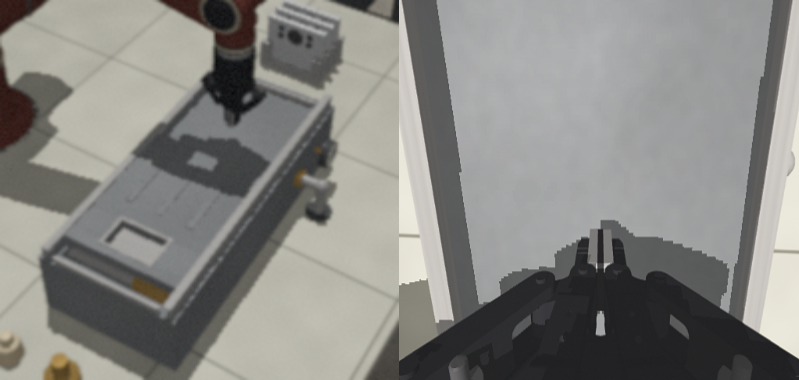

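The door hasn't moved: in the scene crop the cup is still at the right end, and the fingers are behind the door's left edge. The shut tips must stand higher than I assumed. I'll probe the fixed top (z = 0.130) here to measure them.

Run:
```python
from workcell import *
from h import *
p=np.array(read_position()); f0=np.array(read_wrist_force())
z=.142; 
while z>.112:
    servo_line([p[0],p[1],z],v=.05); f=np.array(read_wrist_force())-f0; print(round(z,4),f.round(1),round(read_position()[2],4))
    if f[2]>5: break
    z-=.0015
c=capture("scene"); np.savez("s3.npz",**c)
servo_line([p[0],p[1],.2],v=.15); print(read_clock())
```

```text
0.142 [ 0.2 -0.  -0.6] 0.1411
0.1405 [-0.2 -0.3 -1.1] 0.1404
0.139 [-0.  -0.2 -1. ] 0.1389
0.1375 [-1.2  0.5  0.1] 0.1374
0.136 [-0.3  0.1  0.1] 0.1358
0.1345 [-0.2  0.6 -1. ] 0.1343
0.133 [-0.6  0.6 -0.4] 0.1328
0.1315 [-1.2 -0.6 -0.9] 0.1313
0.13 [ 0.3  1.  -0. ] 0.1299
0.1285 [-0.9  0.2 -1.4] 0.1283
0.127 [-0.1 -0.8 -0.3] 0.1268
0.1255 [ 0.2 -0.1  0. ] 0.1253
0.124 [ 0.3  0.3 -0.4] 0.1238
0.1225 [ 0.3  1.1 -1.2] 0.1223
0.121 [ 0.9  0.1 -0.3] 0.1208
0.1195 [ 0.4  0.5 -0.1] 0.1193
0.118 [ 0.3 -0.1 -0.9] 0.1178
0.1165 [-1.7  0.5  4.6] 0.1173
0.115 [-5.2 -0.9 10.7] 0.1173
18.4417
```

Run:
```python
from workcell import *
from h import *
yaw=0.036; ey=np.array([-np.sin(yaw),np.cos(yaw),0]); q=down(yaw)
p=np.array([.554,-.200,.160]); goto(p,q)
f0=np.array(read_wrist_force())
for z in (.137,.127):
    servo_line([p[0],p[1],z],v=.08); f=np.array(read_wrist_force())-f0; print(z,f.round(1))
    if abs(f[2])>8: raise SystemExit("touch")
p[2]=.127
servo_line(p+ey*.03,v=.1); f=(np.array(read_wrist_force())-f0); print(f.round(1))
if f@ey>-1.8: raise SystemExit("no push?")
servo_line(p+ey*.235,v=.13); print((np.array(read_wrist_force())-f0).round(1))
s=.235
while s<.305:
    s+=.008; servo_line(p+ey*s,v=.1); f=np.array(read_wrist_force())-f0; print(round(s,3),f.round(1),(np.array(read_position())-p)@ey)
    if f@ey<-14: break
print(read_clock())
```

```text
0.137 [ 0.9 -1.5 -0.5]
0.127 [ 0.7 -1.3 -1. ]
[ 0.7  0.3 -0.1]no push?
```

Run:
```python
from workcell import *
from h import *
c=capture("scene");w=capture("wrist");o=np.load("s3.npz")["img"]
s=c["img"]
cr=lambda i:cv2.resize(i[150:310,160:330],(399,300),interpolation=cv2.INTER_CUBIC)
cv2.imwrite("pics/4.png",np.vstack([np.hstack([cr(o),cr(s)]),cv2.resize(w["img"][150:],(798,299))])[:,:,::-1])
np.savez("s4.npz",**c)
print(read_clock(),read_position(),read_wrist_force())
for P in [(.554,-.17,.127),(.554,-.17,.14),(.554,-.17,.151)]: print(pix(w,P))
```

```text
20.9167 [ 0.55292852 -0.16946002  0.12704878] [-0.15699173  0.07848443  0.29194451]
(np.float64(260.2719459383015), np.float64(239.56313355229472))
(np.float64(260.50468962293155), np.float64(250.3294405821817))
(np.float64(260.7327348171247), np.float64(260.878722694994))
```

View pics/4.png

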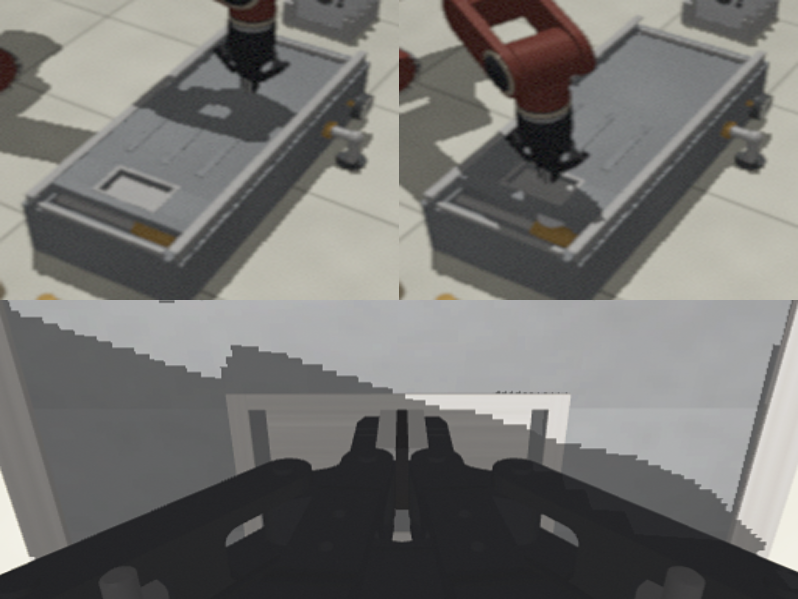

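The scene crop suggests the door has begun to move: the gap at the right end is wider and the fingertips are inside the cup. At rest the force reads about zero, so it can't confirm a push. I'll carry on until the stop.

Run:
```python
from workcell import *
from h import *
yaw=0.036; ey=np.array([-np.sin(yaw),np.cos(yaw),0])
p=np.array([.554,-.200,.127])
f0=np.array([-.1,0,.3])
s=.23; servo_line(p+ey*s,v=.13); print((np.array(read_wrist_force())-f0).round(1))
while s<.305:
    s+=.008; servo_line(p+ey*s,v=.1); f=np.array(read_wrist_force())-f0; print(round(s,3),f.round(1),((np.array(read_position())-p)@ey).round(4))
    if f@ey<-12: break
print(read_clock())
c=capture("top");w=capture("scene"); np.savez("t5.npz",**c); np.savez("s5.npz",**w)
t=cv2.convertScaleAbs(cv2.resize(c["img"][140:240,190:400],(798,380),interpolation=cv2.INTER_CUBIC),alpha=1.4)
cv2.imwrite("pics/5.png",np.vstack([t,cv2.resize(w["img"][180:310,160:330],(798,220*1),interpolation=cv2.INTER_CUBIC)])[:,:,::-1])
```

```text
[-0.3 -0.5 -0.7]
0.238 [ 0.3  0.2 -0.2] 0.2384
0.246 [ 0.7 -0.2 -0.6] 0.2464
0.254 [ -0.6 -14.2  -1.1] 0.25
23.3583
```

View pics/5.png

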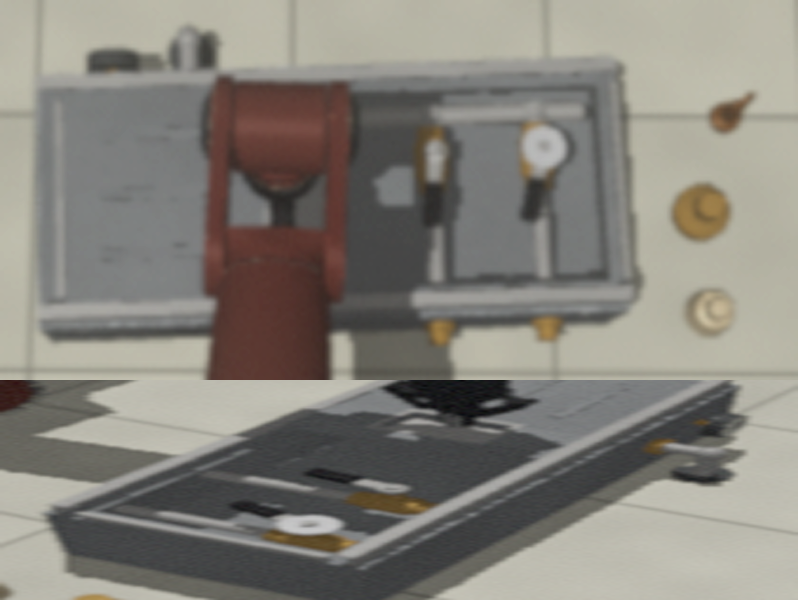

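The door is at its stop, with a sudden 14 N reading. The tagged valve is the right-hand one: disc at (545,146), sleeve about (533,200), its end at (527,220). The plain lever is at (433,205).

Run:
```python
from h import *
c=dict(np.load("t5.npz"))
f=lambda x,y,z:onz(c,190+(x+.5)/3.8-.5,140+(y+.5)/3.8-.5,z)[:2]
st=f(545,146,.125);g=f(533,200,.122);e=f(527,220,.12);ps=f(433,150,.12);pe=f(433,226,.12)
print("stem",st,"grip",g,"end",e,"plain",ps,pe)
yaw=.036; Rm=np.array([[np.cos(yaw),-np.sin(yaw)],[np.sin(yaw),np.cos(yaw)]])
for o in ([.5505,.0],): print("stem pred",[(np.array(o)+Rm@[.04,y]).round(4) for y in(-.22,-.11)])
print("edge",f(604,275,.13),f(600,95,.13))
for v in (g-st,e-st): 
    a=Rm.T@v; print("theta",np.arctan2(a[1],-a[0]),np.hypot(*a))
```

```text
stem [ 0.5894178  -0.21556982] grip [ 0.53441527 -0.20254463] end [ 0.51430256 -0.19631968] plain [ 0.58590852 -0.10277769] [ 0.50780452 -0.10170128]
stem pred [array([ 0.5984, -0.2184]), array([ 0.5944, -0.1085])]
edge [ 0.45745838 -0.27004309] [ 0.64142392 -0.27186491]
theta 0.26852731889930365 0.05652374845325219
theta 0.28687549342329305 0.07754268670861725
```

```bash
cat > lever.py <<'E'
from workcell import *
from h import *
yaw=.036; Rm=np.array([[np.cos(yaw),-np.sin(yaw)],[np.sin(yaw),np.cos(yaw)]]); q=down(yaw)
ey=np.array([-np.sin(yaw),np.cos(yaw),0]); stem=np.array([.592,-.217]); Z=.0965
def at(th,gap=0,r=.058,z=Z):
    d=.009+.011*abs(np.cos(th))+.0145*abs(np.sin(th))+gap
    l=r*np.array([-np.cos(th),np.sin(th)])-d*np.array([np.sin(th),np.cos(th)])
    return np.array([*(stem+Rm@l),z])
E
python3 - <<'E'
from lever import *
p=np.array(read_position())
p=p-ey*.012; servo_line(p,v=.1); servo_line([p[0],p[1],.19],v=.2)
goto(at(.27,.009,z=.19),q); f0=np.array(read_wrist_force())
for z in (.12,Z):
    servo_line(at(.27,.009,z=z),v=.12); f=np.array(read_wrist_force())-f0; print(z,f.round(1))
    if abs(f[2])>8: raise SystemExit("touch")
for th in (.27,.5,.75,1.0,1.2,1.35,1.45,1.5,1.55,1.6,1.65,1.7):
    servo_line(at(th),v=.08); f=np.array(read_wrist_force())-f0; e=np.array(read_position())-at(th)
    print(th,f.round(1),(e*1000).round(1))
    if np.hypot(*f[:2])>14: break
print(read_clock())
c=capture("top"); np.savez("t6.npz",**c)
w=capture("scene")
t=cv2.convertScaleAbs(cv2.resize(c["img"][140:240,190:400],(798,380),interpolation=cv2.INTER_CUBIC),alpha=1.4)
cv2.imwrite("pics/6.png",np.vstack([t,cv2.resize(w["img"][180:310,160:330],(798,220),interpolation=cv2.INTER_CUBIC)])[:,:,::-1])
E
```

```text
0.12 [ 0.5 -0.1 -0.4]
0.0965 [-0.9  0.3  0.2]
0.27 [ 0.5 -0.2  0.6] [0.6 0.3 0.9]
0.5 [-0.6 -2.6  1.4] [ 0.5 -0.3  0.9]
0.75 [-1.7 -2.2  2.4] [-0.  -0.2  0.3]
1.0 [-2.2 -3.5  2.6] [-0.4  0.1 -0.3]
1.2 [-1.7 -3.7  1.8] [-0.4  0.3 -0.5]
1.35 [-1.4 -2.5  0.7] [-0.4  0.3 -0.5]
1.45 [-1.8 -2.3  0.1] [-0.4  0.2 -0.4]
1.5 [-3.  -3.8  0.3] [-0.5 -0.  -0.4]
1.55 [-2.9 -4.6 -0.7] [-0.4  0.1 -0.3]
1.6 [-3.9 -2.7 -0.5] [-0.3  0.2 -0.2]
1.65 [-7.6 -5.1  1.3] [-1.1 -0.3 -0.3]
1.7 [-15.3  -7.7   4.1] [-3.3 -1.3 -0.4]
29.7167
```

View pics/6.png

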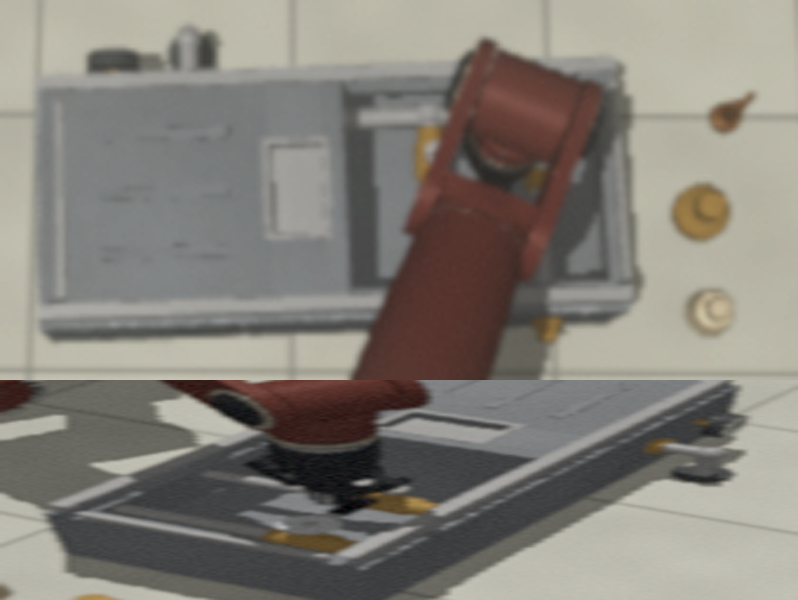

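The door has stayed open and the lever is against its stop, with the force climbing to 17 N. I'll back off, lift clear and take one last look.

Run:
```python
from lever import *
p=at(1.57,.015); servo_line(p,v=.1); p[2]=.25; servo_line(p,v=.2)
goto([.40,.10,.40],q); print(read_clock())
c=capture("top"); w=capture("scene"); np.savez("t7.npz",**c)
t=cv2.convertScaleAbs(cv2.resize(c["img"][140:240,190:400],(798,380),interpolation=cv2.INTER_CUBIC),alpha=1.4)
cv2.imwrite("pics/7.png",np.vstack([t,cv2.resize(w["img"][180:310,160:330],(798,220),interpolation=cv2.INTER_CUBIC)])[:,:,::-1])
```

```text
32.375
```

View pics/7.png

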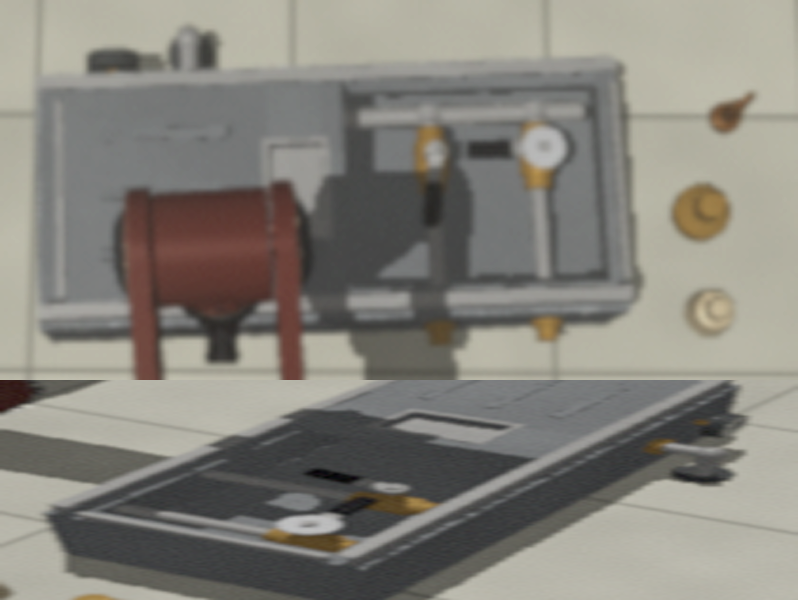

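The tagged lever (sleeve at (490,149), disc at (545,146)) is now square to its pipe. The plain lever, the loose items to the right and the open door are as they should be.

```bash
python3 -c "
from workcell import *
print(hand_in())"
```

```text
the job is handed in; nothing more can be done
None
```

The job is handed in at about 32 s: the door is fully open, the tagged valve's lever is at its stop and square across its pipe, and the plain valve and the loose items to the right look untouched; an early push with the fingers set too high passed over the door without moving it.

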